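# Pile three sawn blanks squarely in the corner of a squaring block

## Robot

A 7-joint arm with a two-finger parallel gripper is mounted at the origin on the work surface; the furniture and walls round the work are solid. World frame = base frame: x ahead of the robot, y to its left, z up, the work surface at z = 0. Lengths are in m, angles in rad, forces in N, time in s.
With the tool pointing down it reaches from about 0.35 to 0.9 m from the base axis. Payload 8.1 kg.
Tool frame: the origin (TCP) lies between the finger pads; the fingertips stand 25 mm ahead of it and the grasp point (between the pads) lies 6 mm ahead of it; z points along the fingers, y is the direction in which the jaws open and shut (so a half turn about z gives the same grasp; the last joint's range is limited). The gripper opens to 92 mm and grips with 3 to 60 N. Pads are 19 mm wide; open, the fingers measure 130 mm over their backs; the gripper's body (75 mm by 190 mm) begins 47 mm behind the grasp point.
Start: joints at [1.019, 0.434, 0.025, 1.573, -0.012, 1.134, -0.075], TCP at [0.271, -0.563, 0.252] pointing down, gripper open.
Joint ranges: [-2.62, 2.62], [-0.44, 2.09], [-1.27, 1.32], [0.08, 2.57], [-1.32, 4.46], [0.12, 2], [-2.74, 2.74]. Speed limits (rad/s): [2.22, 2.22, 3.01, 3.01, 3.14, 3.14, 3.14].

## Interface

Orientations are given as a rotation vector (axis times angle).
In Python, from cell import * gives the robot as it stands.
- The arm moves only by the shell command python3 -m jog 'ROWS' [FORCE]. ROWS is JSON, one flat list of numbers, 5 for each row, row after row: the finger opening in mm, from 0 to 91.8, then the shift along the tool's x, y, z in units of 40 mm (1.0 is 40 mm), then the turn about the tool's z in units of 6 degrees (1.0 is 6 degrees). A call has 1 to 20 rows; each row shifts and turns the pose as measured when the row begins, along the tool's axes as they then stand; what a row does not reach is not made up. A row lasts 1/12 s, in which the tool goes at most 41.7 mm and 7.16 degrees, less where a joint would pass 70% of its speed; a pose out of reach is approached as far as the arm can. A call is refused whole if a number of a shift passes 1 or a number of a turn 1, either way. A call with a gripper value outside its range is refused whole. The fingers move at their own pace and stop on an object; FORCE is the grip in N (left out, the last holds). Time passes only in rows, so rows that do not move let the fingers close. It gives the time, the measured TCP pose, the force and the opening at its end, in the units of the state.
- observe(): the state, without advancing time (a new reading comes with each control period).
- get_image(name): name is "scene" or "top"; returns the picture (384x512x3 uint8, red, green, blue); there is no depth.
- camera_params(name): a dict with "intrinsics" (3x3 intrinsics, pixels), "dist_coeffs" ([k1, k2, p1, p2, k3] as OpenCV has them; the pictures are not rectified), "xyz" and "orientation" of the camera in the world. Camera axes: x right, y down, z forward; pixel columns grow to the right and rows downward; lengths in m; the calibration is good to about 2 mm. A picture is of the moment at which its call begins. camera_params takes no time and is no camera call.
- sign_off(): hands the job in, once; it reports no verdict.
The state is a dict: "clock": time; "joints": joint angles; "dq": joint speeds; "joint_efforts": joint torques, N m; "position": TCP position; "ee_rot": TCP orientation; "force": force on the tool from outside, world axes, zero at the start; "ft_torque": the same for the moment, N m; "width": opening from 0.0 (shut) to 1.0 (fully open).
Only numpy, scipy, OpenCV 4.12 (cv2) and the standard library are available. Lean on these libraries where they do the work, as an engineer would, in place of code of your own. Each camera call takes 0.05 s, during which the arm holds its last target. There are 200 camera calls.

## Task

Pile the three aluminium blanks flat on top of one another, in any order, in the inner corner of the steel squaring block, ready for drilling together: every blank must have its far short end touching the block's far wall and its right-hand long edge touching the block's right-hand wall (as seen from the robot), so that these edges are flush. The blanks are of different sizes and the block merely stands on the bench, so bring them home gently, by feel, and do not shove the block out of its place; leave the red bottle and the tape measure alone.

Things in the scene. Friction and masses are not known exactly. Their poses are not given: they have to be found in the camera images.
- square: loose L-shaped dark steel block, 3.2 kg (slides at 15 to 20 N). Origin: inner corner of its two wall faces, at bench height; x points away from the robot within 13 degrees, z up. Far wall: face x = 0, y = 0 to 64 mm. Right wall: face y = 0, x = 0 to -52 mm. Walls 28 mm thick, 50 high; 12 mm high foot 20 mm further out. Pile goes in x < 0, y > 0, lengthwise along x.
- right_wall_end (a point): free end of the right wall, on its inner face at bench height, 52 mm from the corner; every blank reaches 48 to 72 mm past it, and can be gripped there by both long edges
- blank_a: bare aluminium plate lying flat, 12 mm thick, a sawn blank with a hole near each end. The three differ: 100 to 124 mm long (own x axis), 50 to 62 mm wide (own y axis); which is which must be felt or seen. Origin: centre of its underside; z up. At the start its x axis points away from the robot within 15 degrees; mass 60 to 300 g.
- blank_b: bare aluminium plate lying flat, 12 mm thick, a sawn blank with a hole near each end. The three differ: 100 to 124 mm long (own x axis), 50 to 62 mm wide (own y axis); which is which must be felt or seen. Origin: centre of its underside; z up. At the start its x axis points away from the robot within 15 degrees; mass 60 to 300 g.
- blank_c: bare aluminium plate lying flat, 12 mm thick, a sawn blank with a hole near each end. The three differ: 100 to 124 mm long (own x axis), 50 to 62 mm wide (own y axis); which is which must be felt or seen. Origin: centre of its underside; z up. At the start its x axis points away from the robot within 15 degrees; mass 60 to 300 g.
- carton_edge (a point): an obstacle, always here: middle of the upper front edge of an open cardboard box, 185 mm high, which fills x over 0.50 m, y from -0.35 to 0 m, flaps included
- toggle_handle_tip (a point): an obstacle, always here: tip of the red handle of a toggle clamp fixed between the blanks' places, 105 mm high; carry blanks over or round it
- thread_lock: small red bottle, 31 mm thick and 98 mm high, standing; a bystander. Origin: centre of its underside.
- tape_measure: yellow tape measure, 34 x 88 x 60 mm; a bystander. Origin: centre of its underside.
Not all that is in view belongs to the job. What is shaped like the blank_b but green is not meant.

How it is judged:
At the end, for the whole second after the job is handed in: All three blanks lie flat and still in one pile in the block's inner corner, in any order, parallel to the block (0.04 rad), far ends within 2.5 mm of flush with the far wall's face and right edges with the right wall's face; the block is within 6 mm of its starting place (x of blank_a in the frame of square between -0.0525 and -0.0475 m and y of blank_a in the frame of square between 0.0255 and 0.0305 m and angle between the x axis of each of blank_a, blank_b, blank_c and the x axis of square, either way round below 0.04 rad and angle between each of blank_a, blank_b, blank_c's own z axis and vertical below 0.04 rad and linear speed of each of blank_a, blank_b, blank_c below 0.01 m/s and height (world z) of each of blank_a, blank_b, blank_c below 0.028 m and x of blank_b in the frame of square between -0.0585 and -0.0535 m and y of blank_b in the frame of square between 0.0225 and 0.0275 m and x of blank_c in the frame of square between -0.0645 and -0.0595 m and y of blank_c in the frame of square between 0.0285 and 0.0335 m and distance of square from where it was at the start of the episode below 0.006 m); the robot touches nothing.
It fails at once if the squaring block is shoved more than 6 mm from its place (distance of square from where it was at the start of the episode above 0.006 m).
It fails at once if the red bottle is knocked over or moved more than 30 mm (distance of thread_lock from where it was at the start of the episode above 0.03 m or angle between thread_lock's own z axis and vertical above 0.5 rad).
It fails at once if the tape measure is moved more than 30 mm (distance of tape_measure from where it was at the start of the episode above 0.03 m).
It also fails if it takes over 72 s, if anything falls off the work surface, if the arm or the gripper's body presses on something with over 40 N, if the wrist force passes 120 N, or if a joint passes its speed limit or range.

## Working session

There is one attempt and no reset: what is moved stays moved. The work goes in short steps, Python scripts to look and compute and a shell command to move; the robot and the scene stay as the last step left them, time stands still between calls to the robot, and variables do not carry over. Pictures are saved under pics/ and viewed, about 8 in all and at most 12, crops included, and the job is handed in when it is done.

```bash
ls; mkdir -p pics
python3 - <<'E'
from cell import *
import cv2
s=observe();print(s)
for n in("scene","top"):
    p=camera_params(n);print(n,p)
    cv2.imwrite(f"pics/{n}0.png",cv2.cvtColor(get_image(n),cv2.COLOR_RGB2BGR))
E
```

```text
pics
{'clock': 0.0, 'joints': array([ 1.01940947,  0.43524466,  0.0249728 ,  1.57410192, -0.01160458,
        1.13401065, -0.07512865]), 'dq': array([ 0.00251224,  0.00041851,  0.00099309, -0.00040021,  0.00055007,
       -0.00036784, -0.00030296]), 'joint_efforts': array([ 3.93004711e-06, -6.67861533e+01,  9.84403342e-01, -3.14463544e+01,
       -6.08418253e-02,  4.29270440e-02,  1.39097669e-04]), 'position': array([ 0.2709141 , -0.56269849,  0.25092962]), 'ee_rot': array([-3.06136317e+00, -6.98555181e-01,  7.82092392e-04]), 'force': array([-0.45034925,  1.22898619, -0.10720235]), 'ft_torque': array([ 0.05822789,  0.03256731, -0.03161694]), 'width': 0.9963736597394415}
scene {'intrinsics': array([[386.67179769,   0.        , 257.6912711 ],
       [  0.        , 386.67179769, 190.25339366],
       [  0.        ,   0.        ,   1.        ]]), 'dist_coeffs': array([0.02709357, 0.        , 0.        , 0.        , 0.        ]), 'xyz': array([-0.36101406,  0.70117925,  0.81756854]), 'orientation': array([-0.88178442,  2.30800458, -1.26391787])}
top {'intrinsics': array([[444.24632585,   0.        , 253.61879572],
       [  0.        , 444.24632585, 197.88684787],
       [  0.        ,   0.        ,   1.        ]]), 'dist_coeffs': array([-0.02928356,  0.        ,  0.        ,  0.        ,  0.        ]), 'xyz': array([ 0.19493653, -0.10419901,  1.82179782]), 'orientation': array([-2.16320103,  2.15315476, -0.101282  ])}
```

View pics/scene0.png

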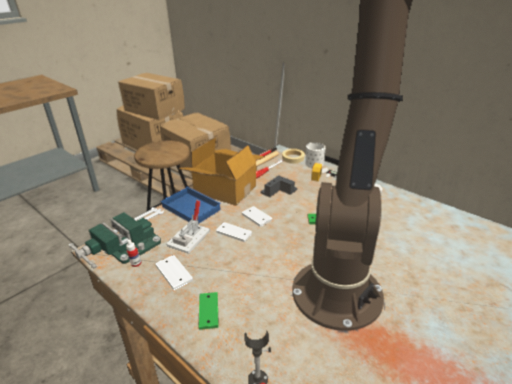

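View pics/top0.png

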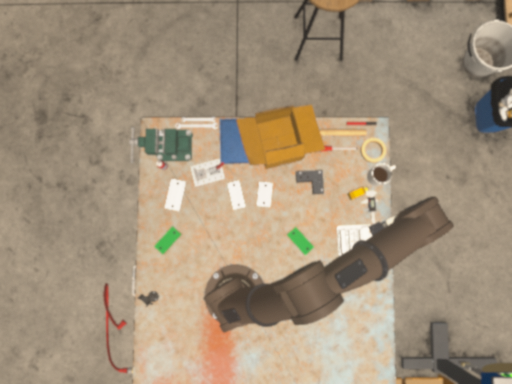

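The top view shows three white blanks at about (175,195), (236,194) and (265,194), and two green decoys at (168,240) and (300,240). The dark L-block is at (312,180), the tape at (358,193), the bottle near (161,164) and the clamp near (208,172). The blanks meant are the bare white/grey ones, not the green. I'll measure them and confirm with one enlarged crop.

```bash
cat > h.py <<'E'
from cell import *
import cv2, numpy as np
from scipy.spatial.transform import Rotation as R
def ray(n,uv):
    p=camera_params(n)
    q=cv2.undistortPoints(np.array(uv,float).reshape(-1,1,2),p["intrinsics"],p["dist_coeffs"]).reshape(-1,2)
    d=np.c_[q,np.ones(len(q))]@R.from_rotvec(p["orientation"]).as_matrix().T
    return p["xyz"],d
def onplane(n,uv,z):
    o,d=ray(n,uv); return o+d*((z-o[2])/d[:,2])[:,None]
def proj(n,P):
    p=camera_params(n);r=R.from_rotvec(p["orientation"]).inv()
    return cv2.projectPoints(np.array(P,float).reshape(-1,3),r.as_rotvec(),-r.as_matrix()@p["xyz"],p["intrinsics"],p["dist_coeffs"])[0].reshape(-1,2)
def rect(n,mask,z,label=""):
    # min-area rect of world-projected contour points, upscaled mask
    cs,_=cv2.findContours(mask,cv2.RETR_EXTERNAL,cv2.CHAIN_APPROX_NONE)
    return cs
E
cat > m.py <<'E'
from h import *
# blanks: upscale, threshold, world-plane rectangles
S=6
for n,z in(("top",.012),("scene",.012)):
    im=get_image(n); big=cv2.resize(im,None,fx=S,fy=S,interpolation=cv2.INTER_CUBIC)
    hsv=cv2.cvtColor(big,cv2.COLOR_RGB2HSV)
    m=((hsv[...,1]<30)&(hsv[...,2]>200)).astype(np.uint8)
    m=cv2.morphologyEx(m,cv2.MORPH_OPEN,np.ones((7,7)))
    for c in cv2.findContours(m,cv2.RETR_EXTERNAL,cv2.CHAIN_APPROX_NONE)[0]:
        if cv2.contourArea(c)<3000: continue
        uv=(c.reshape(-1,2)+.5)/S-.5
        w=onplane(n,uv,z)[:,:2]
        if w[:,0].max()-w[:,0].min()>.2: continue
        (cx,cy),(a,b),t=cv2.minAreaRect((w*1000).astype(np.float32))
        print(n,uv.mean(0).round(1),"c",round(cx,1),round(cy,1),"size",round(a,1),round(b,1),"ang",round(t,1))
    if n=="top":
        cv2.imwrite("pics/t1.png",cv2.cvtColor(cv2.resize(im[145:215,150:390],None,fx=3.33,fy=3.33,interpolation=cv2.INTER_CUBIC),cv2.COLOR_RGB2BGR))
    m=(hsv[...,2]<85).astype(np.uint8)
    pt=proj(n,[.62,-.42,.05])[0]
    for c in cv2.findContours(m,cv2.RETR_EXTERNAL,cv2.CHAIN_APPROX_NONE)[0]:
        if cv2.contourArea(c)<4000: continue
        uv=(c.reshape(-1,2)+.5)/S-.5
        k=cv2.approxPolyDP(c,10,True).reshape(-1,2)
        if len(k)<14: print(n,"dark",uv.mean(0).round(1));print(np.c_[(k+.5)/S-.5,onplane(n,(k+.5)/S-.5,.05)[:,:2]*1000].round(1).tolist())
E
python3 m.py
```

```text
top [385.8 370.2] c -288.3 -598.1 size 92.2 67.9 ang 3.9
top [249.4 360.8] c -250.8 -66.0 size 70.4 84.1 ang 70.9
top [353.8 298.8] c -10.6 -479.5 size 77.9 34.4 ang 85.7
top [352.6 235.2] c 236.4 -487.2 size 109.4 131.9 ang 10.6
top [264.1 194. ] c 409.4 -119.2 size 56.7 100.3 ang 84.9
top [235.9 194.9] c 405.8 -2.7 size 114.2 52.4 ang 14.4
top [174.9 194.6] c 406.2 248.0 size 63.6 125.8 ang 79.3
top [208.5 171.6] c 499.5 116.6 size 85.6 123.9 ang 15.2
top dark [468.5 373.7]
[[436.4, 359.8, -238.6, -787.5], [437.1, 368.6, -271.9, -789.1], [457.9, 383.4, -327.6, -868.2], [491.9, 383.4, -328.0, -1000.3], [492.8, 376.9, -303.5, -1004.5], [500.1, 375.8, -299.3, -1033.3], [496.2, 371.4, -282.9, -1019.0], [476.6, 369.8, -276.4, -942.5], [481.1, 376.2, -300.9, -959.1], [478.8, 378.9, -310.9, -949.7], [447.8, 359.2, -236.7, -831.6]]
top dark [230.7 314.4]
[[233.2, 307.2, -42.5, 0.7], [221.6, 310.2, -54.4, 46.3], [229.2, 322.1, -99.6, 15.8], [239.6, 318.8, -86.5, -24.5]]
top dark [351.2 272.4]
[[359.4, 259.1, 147.3, -495.7], [334.9, 274.1, 88.3, -398.3], [341.2, 286.9, 38.6, -422.5], [343.6,
[... 3190 characters left out ...]
1.9, 282.5], [135.8, 243.8, 547.6, 282.6], [151.6, 235.9, 543.1, 228.3], [151.8, 228.6, 574.6, 206.0], [145.8, 232.4, 572.3, 230.3], [142.8, 231.6, 583.3, 234.1]]
scene dark [278.3 188. ]
[[295.1, 188.6, 373.5, -290.3], [292.8, 182.2, 408.4, -320.9], [280.1, 179.9, 456.5, -302.8], [270.2, 186.2, 454.8, -242.4], [265.4, 184.8, 475.8, -238.6], [261.2, 192.1, 453.1, -189.5], [269.4, 195.8, 413.9, -190.4], [278.2, 189.1, 418.9, -246.6], [289.8, 193.1, 369.2, -252.8]]
scene dark [147.8 187.8]
[[149.8, 166.8, 935.7, -32.7], [147.1, 186.1, 812.2, 63.6], [137.6, 183.6, 856.0, 77.0], [147.1, 191.4, 779.5, 85.7], [146.8, 210.1, 676.4, 156.5], [150.1, 207.9, 678.8, 141.3], [152.1, 167.8, 921.0, -34.0]]
```

View pics/t1.png

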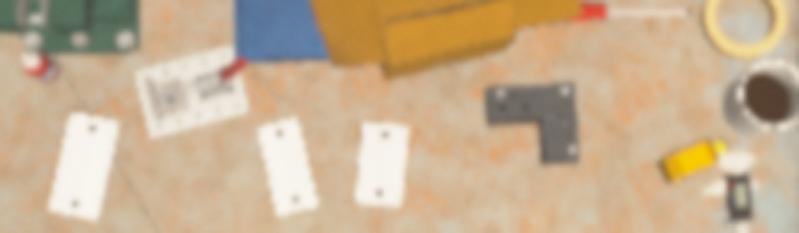

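The crop confirms it: the three white plates are the blanks and the decoys are green. By size, A (100×56) is at (409,-119), B (112×50) at (406,-3) and C (124×62) at (406,248) mm. The block's inner corner is near top pixel (312,181). Next I'll fit its inner edges in both views; its visible inner faces meet the bench there, so z=0.

```bash
cat > sq.py <<'E'
from h import *
S=6
def square(show=True):
    out={}
    for n,(u0,u1,v0,v1) in(("top",(288,330,164,200)),("scene",(255,302,174,202))):
        im=get_image(n)[v0:v1,u0:u1]
        g=cv2.resize(im,None,fx=S,fy=S,interpolation=cv2.INTER_CUBIC)
        gray=cv2.cvtColor(g,cv2.COLOR_RGB2GRAY)
        t,m=cv2.threshold(gray,0,1,cv2.THRESH_BINARY_INV+cv2.THRESH_OTSU)
        c=max(cv2.findContours(m,cv2.RETR_EXTERNAL,cv2.CHAIN_APPROX_NONE)[0],key=cv2.contourArea).reshape(-1,2)
        k=cv2.approxPolyDP(c,9,True).reshape(-1,2)
        off=np.array([u0,v0])
        f=lambda q:(q+.5)/S-.5+off
        w=onplane(n,f(c),0)[:,:2]*1000; kw=onplane(n,f(k),0)[:,:2]*1000
        print(n,"thr",t); 
        for a,b in zip(f(k),kw): print("  ",a.round(1),b.round(1))
        out[n]=(c,w)
    return out
if __name__=="__main__": square()
E
python3 sq.py
```

```text
top thr 149.0
   [295.2 171.2] [ 506.  -248.1]
   [296.2 182.1] [ 460.6 -252. ]
   [309.6 181.9] [ 461.5 -307.1]
   [312.1 193.8] [ 412.3 -317. ]
   [322.8 193.1] [ 415.2 -361. ]
   [320.2 189.4] [ 430.4 -350.8]
   [323.1 187.1] [ 440.2 -362.6]
   [321.4 170.1] [ 511.3 -356.6]
   [319.6 173.1] [ 498.7 -348.8]
   [316.4 169.6] [ 513.3 -335.9]
   [301.4 170.4] [ 509.6 -273.6]
   [300.1 173.4] [ 497. -268.]
   [298.9 170.2] [ 510.3 -263.3]
scene thr 129.0
   [296.6 188.1] [ 419.2 -361.8]
   [293.6 181.1] [ 461.7 -397. ]
   [278.1 175.2] [ 540.8 -392.4]
   [264.4 184.1] [ 536.9 -301.1]
   [260.1 192.4] [ 507.9 -242.7]
   [269.4 196.8] [ 459.8 -243.2]
   [278.8 190.2] [ 462.6 -302.9]
   [290.4 193.9] [ 411.  -311.9]
```

```bash
cat > sq2.py <<'E'
from h import *
# gradient-peak edge points along scan lines across each inner face foot, in world on z=0
def prof(n,P,d,half=.016):
    t=np.linspace(-half,half,65); pts=np.c_[P[0]+t*d[0],P[1]+t*d[1],0*t]
    uv=proj(n,pts).astype(np.float32); g=cv2.cvtColor(get_cache(n),cv2.COLOR_RGB2GRAY).astype(np.float32)
    v=cv2.remap(g,uv[:,0].copy(),uv[:,1].copy(),cv2.INTER_CUBIC).ravel()
    gr=np.gradient(cv2.GaussianBlur(v[None],(1,1),0).ravel()); gr=np.clip(-gr,0,None)  # bright->dark along d
    i=gr.argmax(); sl=slice(max(0,i-10),i+11)
    return (t[sl]*gr[sl]).sum()/gr[sl].sum()
C={}
def get_cache(n):
    if n not in C: C[n]=get_image(n)
    return C[n]
def fit(n,c0=(.461,-.306),yaw=.07,it=3):
    c=np.array(c0)
    for _ in range(it):
        ex=np.array([np.cos(yaw),np.sin(yaw)]);ey=np.array([-ex[1],ex[0]])
        s1=np.linspace(.012,.054,15);e1=np.array([prof(n,c+s*ey,ex) for s in s1])
        s2=np.linspace(.010,.043,13);e2=np.array([prof(n,c-s*ex,-ey) for s in s2])
        p1=np.polyfit(s1,e1,1);p2=np.polyfit(-s2,-e2,1)
        # far face: x=p1; right face: y=p2
        y=p2[1];x=p1[1]; a1=-p1[0];a2=p2[0]
        c=c+x*ex+y*ey; print(n,c*1000//.1/10,"yaw",round(np.degrees(yaw),1),"far dYaw",np.degrees(a1).round(1),"right dYaw",np.degrees(a2).round(1),"res mm",(1e3*np.std(e1-np.polyval(p1,s1))).round(2),(1e3*np.std(e2+np.polyval(p2,-s2))).round(2))
        yaw+=(64*a1+52*a2)/116
    return c,yaw
if __name__=="__main__":
    for n in("top","scene"): fit(n)
    g=get_cache("top"); a=cv2.resize(g[160:205,285:335],(600,540),interpolation=cv2.INTER_CUBIC)
    cv2.imwrite("pics/sq.png",cv2.cvtColor(a,cv2.COLOR_RGB2BGR))
E
python3 sq2.py
```

```text
top [ 462.6 -312. ] yaw 4.0 far dYaw -2.0 right dYaw 2.3 res mm 0.16 0.57
top [ 462.4 -312. ] yaw 3.9 far dYaw -1.7 right dYaw 2.2 res mm 0.21 0.45
top [ 462.3 -311.9] yaw 4.0 far dYaw -2.1 right dYaw 2.6 res mm 0.2 0.46
scene [ 462.3 -306.3] yaw 4.0 far dYaw -0.9 right dYaw -3.2 res mm 1.25 1.63
scene [ 461.9 -306.8] yaw 2.0 far dYaw 0.5 right dYaw -1.9 res mm 1.2 1.61
scene [ 461.4 -306.9] yaw 1.4 far dYaw 0.4 right dYaw -1.0 res mm 1.17 1.62
```

View pics/sq.png

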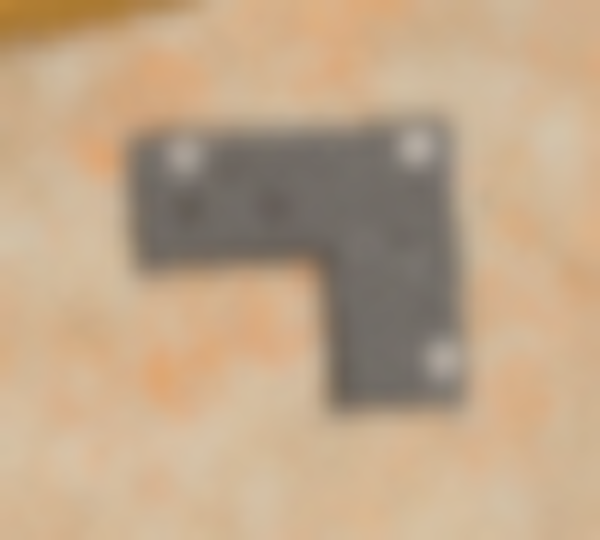

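The enlarged crop shows the L-block upright, with its inner corner at full-image pixel (311.5,181). The far face runs left and the right face runs down. I take the corner as about (462,-308) mm with yaw about 4°, uncertain by ±4 mm and ±2°, and contact will settle the rest. C goes first because it is the widest.

```bash
cat > go.py <<'E'
import sys
from h import *
def pose():
    s=observe(); M=R.from_rotvec(s["ee_rot"]).as_matrix()
    return s,M,np.degrees(np.arctan2(M[1,0],M[0,0]))
SQ=dict(c=np.array([462.,-308.]),yaw=4.)
def sqw(x,y,yaw=None,c=None):
    a=np.radians(SQ["yaw"] if yaw is None else yaw);c=SQ["c"] if c is None else c
    return c+[x*np.cos(a)-y*np.sin(a),x*np.sin(a)+y*np.cos(a)]
if __name__=="__main__":
    # args x y z(mm) yaw(deg): totals in tool axes (turn first)
    x,y,z,yaw=map(float,sys.argv[1:5]); s,M,psi=pose()
    d=(yaw-psi+90)%180-90
    f=R.from_euler("z",d,degrees=True).as_matrix()@M
    D=np.array([x,y,z])/1000-s["position"]
    print("t",round(s["clock"],2),"pos",(s["position"]*1e3).round(1),"psi",round(psi,1),"F",s["force"].round(1),"w",round(s["width"]*91.8,1),"q7",s["joints"][6].round(2))
    print("turn units",round(-d/6,2),"then xyz units",(f.T@D/.04).round(3),"| xyz before turn",(M.T@D/.04).round(3))
E
python3 go.py 374.6 254 140 -10.7
```

```text
t 0.4 pos [ 271.2 -563.1  251.6] psi 25.7 F [-0.9 -0.5 -0.6] w 91.4 q7 -0.08
turn units 6.07 then xyz units [ -1.251 -20.551   2.794] | xyz before turn [ 11.191 -17.282   2.794]
```

```bash
python3 -m jog '[91,0.3,-0.6,0,1, 91,0.4,-0.8,0,1, 91,0.4,-0.9,0,1, 91,0.4,-0.9,0,1, 91,0.3,-0.9,0,1, 91,0.1,-0.9,0,1, 91,0.1,-1,0,0.1, 91,0,-1,0,0, 91,0,-1,0,0, 91,0,-1,0,0, 91,0,-1,0,0]' 30; python3 go.py 374.6 254 140 -10.7
```

```text
clock: 1.32
position: [0.3599, -0.1519, 0.2498]
ee_rot: [3.113, -0.373, 0.005]
force: [1.1, -0.5, 0.4]
width: 0.992
t 1.32 pos [ 359.9 -151.9  249.8] psi -13.7 F [ 1.1 -0.5  0.4] w 91.0 q7 -1.57
turn units -0.49 then xyz units [ -1.532 -10.056   2.674] | xyz before turn [-2.048 -9.964  2.673]
```

```bash
python3 -m jog '[91,-0.1,-1,0,-0.3, 91,-0.1,-1,0,-0.2, 91,-0.15,-1,0,0, 91,-0.15,-1,0,0, 91,-0.15,-1,0,0, 91,-0.15,-1,0,0, 91,-0.15,-1,0,0, 91,-0.15,-1,0,0, 91,-0.15,-0.9,0.4,0, 91,-0.15,-0.7,0.6,0,91,0,-0.3,0.6,0,91,0,0,0.5,0,91,0,0,0,0]'; python3 go.py 374.6 254 29 -10.7
```

```text
clock: 2.4
position: [0.3804, 0.2741, 0.1663]
ee_rot: [-3.124, 0.273, -0.031]
force: [-1.7, -1.2, -0.1]
width: 0.992
t 2.4 pos [380.4 274.1 166.3] psi -10.0 F [-1.7 -1.2 -0.1] w 91.0 q7 -2.71
turn units 0.12 then xyz units [-0.116  0.546  3.427] | xyz before turn [-0.123  0.545  3.426]
```

```bash
python3 -m jog '[91,-0.05,0.25,0.3,0, 91,-0.05,0.25,0.5,0.1, 91,0,0.05,0.5,0, 91,0,0,0.5,0, 91,0,0,0.4,0]'; python3 go.py 374.6 254 29 -10.7; python3 -c "
from cell import *;from scipy.spatial.transform import Rotation as R;s=observe();print(s['joints'].round(2),R.from_rotvec(s['ee_rot']).as_matrix()[:,2].round(3))"
```

```text
clock: 2.82
position: [0.3778, 0.2541, 0.0815]
ee_rot: [-3.117, 0.292, -0.042]
force: [-0.7, 0.2, -0.8]
width: 0.992
t 2.82 pos [377.8 254.1  81.5] psi -10.7 F [-0.7  0.2 -0.8] w 91.0 q7 -2.72
turn units -0.0 then xyz units [-0.112  0.034  1.31 ] | xyz before turn [-0.112  0.034  1.31 ]
[-0.48  0.41 -0.31  2.16  0.25  0.57 -2.72] [ 0.028  0.008 -1.   ]
```

```bash
python3 -m jog '[91,-0.05,0.03,0.4,0, 91,-0.05,0,0.4,0, 91,0,0,0.3,0, 91,0,0,0.2,0,91,0,0,0,0]'; python3 go.py 374.6 254 28 -10.7
```

```text
clock: 3.23
position: [0.3781, 0.2521, 0.0299]
ee_rot: [-3.117, 0.3, -0.047]
force: [-0.7, -0.3, -0.9]
width: 0.988
t 3.23 pos [378.1 252.1  29.9] psi -11.0 F [-0.7 -0.3 -0.9] w 90.7 q7 -2.73
turn units -0.05 then xyz units [-0.096 -0.03   0.044] | xyz before turn [-0.096 -0.03   0.044]
```

```bash
python3 -m jog '[50,0,0,0.05,0, 50,0,0,0,0, 50,0,0,0,0, 50,0,0,0,0, 50,0,0,0,0, 50,0,0,0,0, 50,0,0,0,0, 50,0,0,0,0]' 35; python3 go.py 374.6 254 28 -10.7
```

```text
clock: 3.9
position: [0.3805, 0.2528, 0.0316]
ee_rot: [-3.112, 0.303, -0.053]
force: [0.5, 0.2, -2.0]
width: 0.668
t 3.9 pos [380.5 252.8  31.6] psi -11.1 F [ 0.5  0.2 -2. ] w 61.3 q7 -2.72
turn units -0.07 then xyz units [-0.153  0.     0.085] | xyz before turn [-0.153  0.002  0.085]
```

```bash
python3 -m jog '[50,0,0,-0.3,-0.1, 50,-0.05,0,-0.5,-0.2, 50,-0.1,0,-0.8,-0.2, 50,-0.1,0.3,-0.9,-0.2, 50,-0.1,0.6,-0.7,-0.1,50,0,0.8,-0.4,0,50,0,0.9,0,0,50,0,0.9,0,0]'
python3 - <<'E'
from go import *
print(sqw(-100,43), pose()[1].round(3).tolist(), observe()["joints"].round(2))
E
python3 go.py 359 -272 180 4
```

```text
clock: 4.57
position: [0.3448, 0.1169, 0.179]
ee_rot: [-3.124, 0.146, -0.053]
force: [0.4, -0.5, -2.6]
width: 0.668
[ 359.2440666  -272.08039321] [[0.995, -0.093, 0.034], [-0.093, -0.996, 0.012], [0.033, -0.015, -0.999]] [-0.23  0.1  -0.26  2.26  0.05  0.75 -2.19]
t 4.57 pos [344.8 116.9 179. ] psi -5.4 F [ 0.4 -0.5 -2.6] w 61.3 q7 -2.19
turn units -1.56 then xyz units [-0.322  9.723 -0.184] | xyz before turn [ 1.263  9.647 -0.131]
```

```bash
python3 -m jog '[50,0.2,0.9,0,-0.3, 50,0.2,0.9,0,-0.3, 50,0.2,0.9,0,-0.3, 50,0.1,0.9,0,-0.3, 50,0.1,0.9,0,-0.3, 50,0,0.9,0,0,50,0,0.9,0,0,50,0,0.9,0,0,50,0,0.7,0,0,50,0,0.4,0,0,50,0,0.2,0.3,0,50,0,0,0.3,0,50,0,0,0,0]'; python3 go.py 359 -272 60 4;python3 -c "
from cell import *;from scipy.spatial.transform import Rotation as R;s=observe();print(s['joints'].round(2),R.from_rotvec(s['ee_rot']).as_matrix().round(3))"
```

```text
clock: 5.65
position: [0.3764, -0.2501, 0.153]
ee_rot: [-3.133, -0.1, -0.058]
force: [-0.4, 0.8, -3.8]
width: 0.668
t 5.65 pos [ 376.4 -250.1  153. ] psi 3.6 F [-0.4  0.8 -3.8] w 61.3 q7 -0.96
turn units -0.06 then xyz units [-0.559  0.527  2.304] | xyz before turn [-0.556  0.53   2.304]
[ 0.41  0.26  0.09  2.13 -0.07  0.72 -0.96] [[ 0.997  0.064  0.037]
 [ 0.063 -0.998  0.007]
 [ 0.037 -0.005 -0.999]]
```

```bash
python3 -m jog '[50,-0.3,0.3,0.3,0, 50,-0.25,0.2,0.5,0, 50,0,0,0.6,0, 50,0,0,0.6,0, 50,0,0,0.5,0,50,0,0,0.2,0,50,0,0,0,0]'; python3 go.py 359 -272 34 4
python3 - <<'E'
from h import *
cv2.imwrite("pics/p1.png",cv2.cvtColor(cv2.resize(get_image("scene")[165:235,230:330],(800,560),interpolation=cv2.INTER_CUBIC),cv2.COLOR_RGB2BGR))
E
```

```text
clock: 6.23
position: [0.3602, -0.27, 0.043]
ee_rot: [-3.133, -0.104, -0.061]
force: [-0.1, -0.6, -2.3]
width: 0.67
t 6.23 pos [ 360.2 -270.    43. ] psi 3.8 F [-0.1 -0.6 -2.3] w 61.5 q7 -0.84
turn units -0.03 then xyz units [-0.042  0.049  0.224] | xyz before turn [-0.042  0.049  0.224]
```

View pics/p1.png

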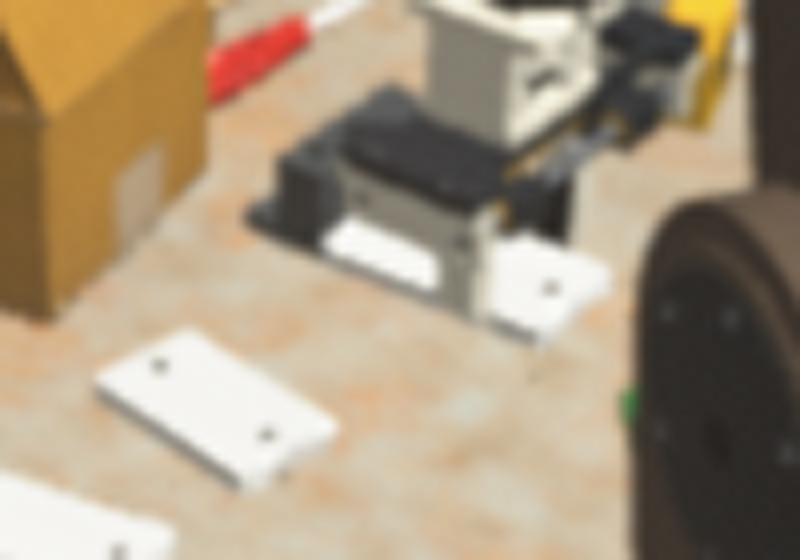

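The picture shows blank C gripped and just above the bench, its far end short of the block's far wall (crop pixel ~(335,240)), with the block undisturbed. Now I'll lower it by feel.

```bash
python3 -m jog '[50,0,0,0.15,0, 50,0,0,0.06,0, 50,0,0,0.03,0,50,0,0,0,0]'; python3 -m jog '[50,0,0,0.04,0, 50,0,0,0.0,0]'
```

```text
clock: 6.62
position: [0.3629, -0.2706, 0.0367]
ee_rot: [-3.135, -0.106, -0.069]
force: [0.5, 0.0, -2.4]
width: 0.669
clock: 6.78
position: [0.3637, -0.2709, 0.0359]
ee_rot: [-3.136, -0.107, -0.071]
force: [-0.9, 0.2, -2.9]
width: 0.67
```

```bash
python3 -m jog '[50,-0.01,0,0.1,0, 50,-0.01,0,0.05,0]'; python3 -m jog '[50,-0.01,0,0.06,0]'; python3 -m jog '[50,-0.01,0,0.06,0]'
```

```text
clock: 6.95
position: [0.364, -0.2713, 0.0307]
ee_rot: [-3.137, -0.107, -0.074]
force: [-3.7, 2.1, 24.9]
width: 0.666
clock: 7.03
position: [0.3641, -0.2713, 0.0294]
ee_rot: [-3.137, -0.108, -0.076]
force: [-7.0, 6.3, 45.7]
width: 0.671
clock: 7.12
position: [0.3643, -0.2713, 0.0285]
ee_rot: [-3.137, -0.109, -0.079]
force: [-7.7, 5.9, 43.1]
width: 0.672
```

```bash
python3 -m jog '[50,0,0,-0.06,0]'; python3 go.py 462 -308 30 4
```

```text
clock: 7.2
position: [0.3644, -0.2712, 0.0312]
ee_rot: [-3.138, -0.109, -0.08]
force: [0.1, -0.1, -2.6]
width: 0.671
t 7.2 pos [ 364.4 -271.2   31.2] psi 4.0 F [ 0.1 -0.1 -2.6] w 61.6 q7 -0.83
turn units -0.0 then xyz units [2.366 1.087 0.15 ] | xyz before turn [2.366 1.087 0.15 ]
```

```bash
python3 -m jog '[50,0.05,0,0,0,50,0.05,0,0,0]'; python3 go.py 462 -308 30 4
```

```text
clock: 7.37
position: [0.3683, -0.2712, 0.0317]
ee_rot: [-3.138, -0.108, -0.081]
force: [-0.1, -0.1, -2.6]
width: 0.668
t 7.37 pos [ 368.3 -271.2   31.7] psi 4.0 F [-0.1 -0.1 -2.6] w 61.4 q7 -0.84
turn units -0.01 then xyz units [2.266 1.082 0.16 ] | xyz before turn [2.267 1.08  0.16 ]
```

```bash
python3 -m jog '[50,0.05,0,0.015,0,50,0.05,0,0.015,0]' 6; python3 -m jog '[50,0.05,0,0.015,0]';python3 -m jog '[50,0.04,0,0.01,0]'; python3 -m jog '[50,0.04,0,0.01,0]'
```

```text
clock: 7.53
position: [0.3715, -0.2703, 0.03]
ee_rot: [-3.137, -0.108, -0.077]
force: [-6.0, 1.4, -1.5]
width: 0.676
clock: 7.62
position: [0.372, -0.2696, 0.0288]
ee_rot: [-3.135, -0.107, -0.072]
force: [-5.6, -1.3, 1.8]
width: 0.674
clock: 7.7
position: [0.3728, -0.2694, 0.028]
ee_rot: [-3.135, -0.106, -0.069]
force: [-4.9, -0.5, 6.2]
width: 0.675
clock: 7.78
position: [0.3736, -0.2694, 0.0274]
ee_rot: [-3.135, -0.105, -0.067]
force: [-5.8, 0.2, 5.7]
width: 0.676
```

```bash
python3 -m jog '[50,0.01,0.1,0,0,50,0.01,0.05,0,0]';python3 -m jog '[50,0.01,0.04,0,0]';python3 -m jog '[50,0.01,0.03,0,0]';  python3 go.py 462 -308 30 4
```

```text
clock: 7.95
position: [0.3737, -0.2724, 0.0267]
ee_rot: [-3.13, -0.108, -0.06]
force: [-3.4, 4.5, 9.2]
width: 0.668
clock: 8.03
position: [0.3739, -0.2725, 0.0265]
ee_rot: [-3.127, -0.11, -0.058]
force: [-2.7, 6.3, 8.3]
width: 0.675
clock: 8.12
position: [0.374, -0.2725, 0.0263]
ee_rot: [-3.126, -0.111, -0.055]
force: [-4.7, 3.6, 7.2]
width: 0.676
t 8.12 pos [ 374.  -272.5   26.3] psi 4.1 F [-4.7  3.6  7.2] w 62.0 q7 -0.84
turn units 0.01 then xyz units [ 2.135  1.039 -0.029] | xyz before turn [ 2.134  1.042 -0.029]
```

```bash
python3 -m jog '[50,0,0,-0.06,0]';python3 -m jog '[50,0,0.05,-0.02,0]';python3 -m jog '[50,0,0.05,0,0]';python3 -m jog '[50,0,0.05,0,0]'; python3 go.py 462 -308 30 4
```

```text
clock: 8.2
position: [0.374, -0.2722, 0.0283]
ee_rot: [-3.125, -0.112, -0.055]
force: [0.0, -1.2, -1.7]
width: 0.674
clock: 8.28
position: [0.374, -0.2737, 0.029]
ee_rot: [-3.124, -0.113, -0.054]
force: [-1.7, 1.1, -2.5]
width: 0.672
clock: 8.37
position: [0.3741, -0.2756, 0.0289]
ee_rot: [-3.124, -0.113, -0.053]
force: [-1.5, 1.5, -3.5]
width: 0.672
clock: 8.45
position: [0.3742, -0.2777, 0.0287]
ee_rot: [-3.124, -0.114, -0.053]
force: [-1.6, 1.1, -2.3]
width: 0.674
t 8.45 pos [ 374.2 -277.7   28.7] psi 4.2 F [-1.6  1.1 -2.3] w 61.9 q7 -0.83
turn units 0.03 then xyz units [2.136 0.91  0.028] | xyz before turn [2.133 0.915 0.028]
```

```bash
python3 -m jog '[50,0.0,0.04,0.0,0]';python3 -m jog '[50,0,0.03,0,0]';python3 -m jog '[50,0,0.03,0,0]';python3 -m jog '[50,0,0.03,0,0]'; python3 go.py 462 -308 30 4
```

```text
clock: 8.53
position: [0.3744, -0.2795, 0.0286]
ee_rot: [-3.124, -0.114, -0.052]
force: [-1.1, 2.0, -1.0]
width: 0.676
clock: 8.62
position: [0.3745, -0.281, 0.0285]
ee_rot: [-3.124, -0.114, -0.052]
force: [-1.6, 1.8, -1.8]
width: 0.673
clock: 8.7
position: [0.3745, -0.2824, 0.0284]
ee_rot: [-3.124, -0.114, -0.052]
force: [-1.6, 0.9, -1.4]
width: 0.68
clock: 8.78
position: [0.3745, -0.2837, 0.0283]
ee_rot: [-3.124, -0.113, -0.052]
force: [-1.8, 1.5, -1.3]
width: 0.679
t 8.78 pos [ 374.5 -283.7   28.3] psi 4.1 F [-1.8  1.5 -1.3] w 62.3 q7 -0.82
turn units 0.02 then xyz units [2.139 0.759 0.019] | xyz before turn [2.137 0.764 0.019]
```

```bash
python3 -m jog '[50,0.0,0.03,0.0,0]';python3 -m jog '[50,0,0.02,0,0]';python3 -m jog '[50,0,0.02,0,0]';python3 -m jog '[50,0,0.02,0,0]'; python3 -m jog '[50,0,0.02,0,0]'; python3 go.py 462 -308 30 4
```

```text
clock: 8.87
position: [0.3745, -0.2848, 0.0282]
ee_rot: [-3.123, -0.114, -0.051]
force: [-2.1, 6.0, 0.8]
width: 0.677
clock: 8.95
position: [0.3744, -0.2848, 0.0281]
ee_rot: [-3.122, -0.115, -0.051]
force: [-1.6, 5.4, 0.6]
width: 0.676
clock: 9.03
position: [0.3745, -0.2848, 0.028]
ee_rot: [-3.121, -0.116, -0.05]
force: [-1.3, 4.3, 1.4]
width: 0.667
clock: 9.12
position: [0.3745, -0.2849, 0.028]
ee_rot: [-3.12, -0.117, -0.049]
force: [-1.4, 4.5, 0.5]
width: 0.676
clock: 9.2
position: [0.3744, -0.285, 0.0279]
ee_rot: [-3.119, -0.118, -0.049]
force: [-1.5, 4.7, -0.0]
width: 0.677
t 9.2 pos [ 374.4 -285.    27.9] psi 4.3 F [-1.5  4.7 -0. ] w 62.1 q7 -0.81
turn units 0.05 then xyz units [2.144e+00 7.280e-01 2.000e-03] | xyz before turn [2.14e+00 7.40e-01 1.00e-03]
```

```bash
python3 -m jog '[50,0.03,0.0,0.0,0]';python3 -m jog '[50,0.04,0.02,0,0]'; python3 -m jog '[50,0.03,0.02,0,0]'
python3 - <<'E'
from h import *
for n,b in(("top",(285,335,160,220)),("scene",(240,310,170,215))):
    g=get_image(n)[b[2]:b[3],b[0]:b[1]]
    cv2.imwrite(f"pics/c_{n}.png",cv2.cvtColor(cv2.resize(g,None,fx=8,fy=8,interpolation=cv2.INTER_CUBIC),cv2.COLOR_RGB2BGR))
E
```

```text
clock: 9.28
position: [0.3748, -0.2846, 0.0278]
ee_rot: [-3.118, -0.118, -0.047]
force: [-5.3, 1.5, -1.7]
width: 0.676
clock: 9.37
position: [0.375, -0.2847, 0.0275]
ee_rot: [-3.116, -0.117, -0.043]
force: [-6.2, 4.1, -1.1]
width: 0.675
clock: 9.45
position: [0.375, -0.2849, 0.0271]
ee_rot: [-3.115, -0.117, -0.039]
force: [-3.9, 4.0, -0.2]
width: 0.673
```

```bash
python3 -m jog '[75,0,0,0,0,75,-0.01,0,0,0,80,-0.01,0,0,0,91,0,0,0,0,91,0,0,-0.2,0,91,0,0,-0.5,0,91,0,0,-0.8,0,91,0,0,-0.6,0,91,0,-0.4,-0.2,0.2]' 30; python3 go.py 381 -116.5 90 -5.1
```

```text
clock: 10.3
position: [0.373, -0.2768, 0.1243]
ee_rot: [-3.122, -0.076, -0.046]
force: [1.5, -1.1, 0.3]
width: 0.99
t 10.3 pos [ 373.  -276.8  124.3] psi 2.8 F [ 1.5 -1.1  0.3] w 90.9 q7 -0.89
turn units 1.31 then xyz units [-0.183 -3.993  0.923] | xyz before turn [ 0.369 -3.976  0.939]
```

```bash
python3 -m jog '[91,0.05,-0.7,0,0.5,91,0,-0.9,0,0.5,91,-0.05,-0.9,0,0.3,91,-0.05,-0.9,0,0,91,-0.05,-0.4,0.3,0]'; python3 go.py 381 -116.5 30 -5.1
python3 m.py | grep top | head -9
python3 - <<'E'
from h import *
for n,b in(("top",(285,335,160,210)),("scene",(240,310,170,215))):
    g=get_image(n)[b[2]:b[3],b[0]:b[1]]
    cv2.imwrite(f"pics/d_{n}.png",cv2.cvtColor(cv2.resize(g,None,fx=10,fy=10,interpolation=cv2.INTER_CUBIC),cv2.COLOR_RGB2BGR))
a=cv2.imread("pics/d_top.png");b=cv2.resize(cv2.imread("pics/d_scene.png"),(700*5//10*2//2,500))
cv2.imwrite("pics/d.png",cv2.resize(np.hstack([a,b]),(800,470)))
E
```

```text
clock: 10.72
position: [0.3803, -0.1245, 0.1237]
ee_rot: [-3.123, 0.164, -0.073]
force: [0.4, -0.9, -0.6]
width: 0.993
t 10.72 pos [ 380.3 -124.5  123.7] psi -6.0 F [ 0.4 -0.9 -0.6] w 91.1 q7 -1.41
turn units -0.16 then xyz units [-0.107 -0.163  2.344] | xyz before turn [-0.111 -0.163  2.343]
top [250.1 360.1] c -249.2 -63.2 size 62.8 85.1 ang 71.0
top [350.2 299.4] c -10.5 -463.1 size 35.0 81.1 ang 5.1
top [357.3 241. ] c 222.7 -508.3 size 136.5 184.5 ang 2.8
top [304.8 197. ] c 398.6 -285.1 size 124.6 62.9 ang 3.9
top [235.8 195.1] c 405.9 -3.2 size 113.2 51.9 ang 14.6
top [207.1 172.2] c 499.0 116.4 size 83.0 121.9 ang 15.1
top dark [468.6 373.4]
top dark [428.2 345.5]
top dark [500.2 103. ]
```

View pics/d.png

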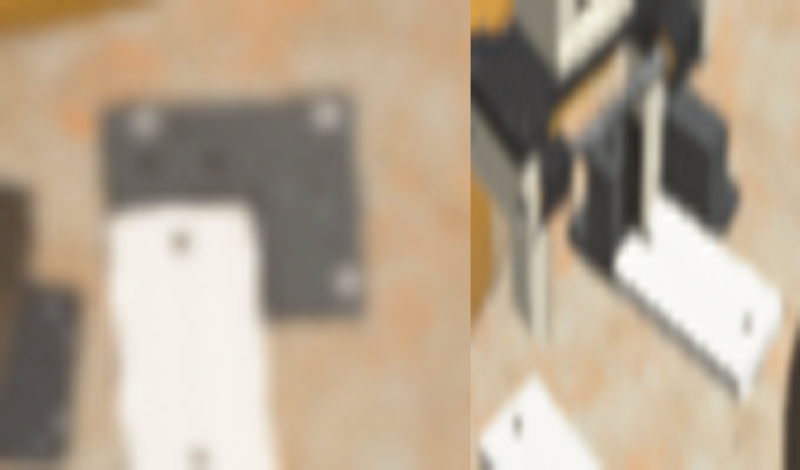

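C looks flush with both walls (no gap along crop edge (110–250,205) or (255,210–310)). Its measured centre and yaw put the corner at (462.6,-311.8) with yaw 4°, which matches the earlier top fit. Next is A.

```bash
python3 -m jog '[91,-0.05,-0.1,0.5,-0.16, 91,-0.05,-0.05,0.7,0, 91,-0.02,0,0.6,0, 91,-0.02,0,0.4,0, 91,-0.02,0,0.2,0]'; python3 go.py 381 -116.7 29 -5.1
```

```text
clock: 11.33
position: [0.384, -0.1285, 0.0276]
ee_rot: [-3.129, 0.153, -0.09]
force: [-0.8, 0.7, 0.7]
width: 0.992
t 11.33 pos [ 384.  -128.5   27.6] psi -5.6 F [-0.8  0.7  0.7] w 91.1 q7 -1.36
turn units -0.09 then xyz units [-0.099 -0.287 -0.038] | xyz before turn [-0.102 -0.286 -0.038]
```

```bash
python3 -m jog '[91,-0.1,-0.3,0,0, 91,-0.03,-0.02,0,0]'
python3 - <<'E'
from go import *
s,M,p=pose();print(M.round(3).tolist(),s["joints"].round(3),s["dq"].round(3))
E
python3 go.py 381 -116.7 29 -5.1
```

```text
clock: 11.5
position: [0.3801, -0.1187, 0.0259]
ee_rot: [-3.13, 0.163, -0.087]
force: [0.1, 2.8, 3.9]
width: 0.99
[[0.993, -0.104, 0.056], [-0.104, -0.995, 0.003], [0.055, -0.009, -0.998]] [ 0.148  0.443  0.04   2.374 -0.113  0.272 -1.383] [ 0.047  0.016  0.037 -0.008  0.008 -0.026  0.035]
t 11.5 pos [ 380.1 -118.7   25.9] psi -6.0 F [0.1 2.8 3.9] w 90.9 q7 -1.38
turn units -0.15 then xyz units [ 0.021 -0.052 -0.075] | xyz before turn [ 0.02  -0.053 -0.075]
```

```bash
python3 -m jog '[91,0,-0.04,-0.06,-0.1, 45,0,0,0,0, 45,0,0,0,0, 45,0,0,0,0, 45,0,0,0,0, 45,0,0,0,0,45,0,0,0,0]' 35; python3 go.py 381 -116.7 29 -5.1
```

```text
clock: 12.08
position: [0.3824, -0.122, 0.0308]
ee_rot: [-3.133, 0.153, -0.095]
force: [0.1, 0.1, -1.3]
width: 0.604
t 12.08 pos [ 382.4 -122.    30.8] psi -5.6 F [ 0.1  0.1 -1.3] w 55.4 q7 -1.38
turn units -0.09 then xyz units [-0.049 -0.127  0.042] | xyz before turn [-0.05  -0.127  0.042]
```

```bash
python3 -m jog '[45,0,0,-0.5,0, 45,0,0,-0.8,-0.4, 45,-0.05,0.4,-0.4,-0.4, 45,-0.05,0.8,0,-0.4, 45,0,0.9,0,-0.3, 45,0,0.8,0,0, 45,0,0.6,0,0,45,0,0.3,0,0]'; python3 go.py 373.2 -279.2 55 4
```

```text
clock: 12.75
position: [0.3775, -0.2764, 0.1017]
ee_rot: [3.136, 0.123, 0.09]
force: [0.8, -0.8, -2.1]
width: 0.602
t 12.75 pos [ 377.5 -276.4  101.7] psi 4.5 F [ 0.8 -0.8 -2.1] w 55.3 q7 -0.88
turn units 0.08 then xyz units [-0.178  0.058  1.16 ] | xyz before turn [-0.178  0.057  1.16 ]
```

```bash
python3 -m jog '[45,-0.1,0.05,0.4,0.08, 45,-0.08,0,0.5,0, 45,-0.02,0,0.3,0, 45,-0.02,0,0.15,0]';python3 -m jog '[45,-0.01,0,0.05,0]';python3 -m jog '[45,-0.01,0,0.05,0]'; python3 go.py 373.2 -279.2 45 4
```

```text
clock: 13.08
position: [0.3722, -0.2861, 0.047]
ee_rot: [3.131, 0.097, 0.096]
force: [-1.2, -0.2, -1.9]
width: 0.603
clock: 13.17
position: [0.3711, -0.2858, 0.0439]
ee_rot: [3.133, 0.096, 0.094]
force: [-0.1, 0.1, -0.9]
width: 0.61
clock: 13.25
position: [0.3708, -0.2859, 0.0421]
ee_rot: [3.133, 0.097, 0.093]
force: [-7.2, 3.8, 40.4]
width: 0.608
t 13.25 pos [ 370.8 -285.9   42.1] psi 3.5 F [-7.2  3.8 40.4] w 55.8 q7 -0.85
turn units -0.08 then xyz units [ 0.075 -0.162 -0.069] | xyz before turn [ 0.074 -0.163 -0.069]
```

```bash
python3 -m jog '[45,0,0,-0.06,-0.08]';python3 -m jog '[45,0.08,0,0,0, 45,0.08,0,0,0]' ;python3 -m jog '[45,0.05,0,0.01,0]' 8;python3 -m jog '[45,0.05,0,0.01,0]'; python3 -m jog '[45,0.05,0,0,0]'; python3 go.py 373.2 -279.2 45 4
```

```text
clock: 13.33
position: [0.3708, -0.2858, 0.0446]
ee_rot: [3.132, 0.11, 0.093]
force: [0.1, 0.7, -2.2]
width: 0.608
clock: 13.5
position: [0.3774, -0.2852, 0.0461]
ee_rot: [3.132, 0.111, 0.094]
force: [-0.1, -0.5, -2.1]
width: 0.604
clock: 13.58
position: [0.3803, -0.285, 0.0463]
ee_rot: [3.131, 0.111, 0.096]
force: [-0.1, -0.8, -1.1]
width: 0.613
clock: 13.67
position: [0.3818, -0.2843, 0.046]
ee_rot: [3.132, 0.112, 0.093]
force: [-7.2, 1.3, -0.3]
width: 0.611
clock: 13.75
position: [0.3823, -0.2833, 0.0457]
ee_rot: [3.134, 0.112, 0.088]
force: [-6.3, 0.9, -1.7]
width: 0.607
t 13.75 pos [ 382.3 -283.3   45.7] psi 4.1 F [-6.3  0.9 -1.7] w 55.7 q7 -0.86
turn units 0.02 then xyz units [-0.221 -0.118  0.003] | xyz before turn [-0.221 -0.118  0.003]
```

```bash
python3 -m jog '[45,0.01,0.05,0.01,0]';python3 -m jog '[45,0.01,0.04,0.01,0]' ;python3 -m jog '[45,0.01,0.03,0.01,0]';python3 -m jog '[45,0.01,0.03,0,0]'; python3 -m jog '[45,0.01,0.03,0,0]';python3 -m jog '[45,0.01,0.03,0,0]'; python3 go.py 373.2 -279.2 45 4
```

```text
clock: 13.83
position: [0.3823, -0.2842, 0.045]
ee_rot: [3.136, 0.113, 0.086]
force: [-0.5, 1.4, -0.9]
width: 0.61
clock: 13.92
position: [0.3824, -0.2853, 0.0444]
ee_rot: [3.137, 0.114, 0.084]
force: [-3.0, 1.0, -1.1]
width: 0.612
clock: 14.0
position: [0.3825, -0.2861, 0.0438]
ee_rot: [3.137, 0.114, 0.082]
force: [-3.9, 1.0, -1.0]
width: 0.61
clock: 14.08
position: [0.3825, -0.2869, 0.0436]
ee_rot: [3.138, 0.115, 0.081]
force: [-3.2, 2.5, -0.7]
width: 0.61
clock: 14.17
position: [0.3825, -0.2872, 0.0433]
ee_rot: [-3.137, -0.116, -0.078]
force: [-2.3, 6.0, 2.3]
width: 0.61
clock: 14.25
position: [0.3825, -0.2873, 0.0431]
ee_rot: [-3.135, -0.117, -0.076]
force: [-3.6, 7.1, 1.4]
width: 0.606
t 14.25 pos [ 382.5 -287.3   43.1] psi 4.3 F [-3.6  7.1  1.4] w 55.6 q7 -0.85
turn units 0.05 then xyz units [-0.216 -0.217 -0.057] | xyz before turn [-0.215 -0.218 -0.057]
```

```bash
python3 -m jog '[45,0.03,0.01,0,0]';python3 -m jog '[45,0.03,0.02,0,0]';python3 -m jog '[75,0,0,0,0,75,-0.01,0,0,0,80,-0.01,0,0,0,91,0,0,0,0,91,0,0,-0.2,0,91,0,0,-0.5,0,91,0,-0.3,-0.8,0.3,91,0,-0.6,-0.4,0.4,91,0,-0.9,-0.2,0.3]' 30; python3 go.py 377 -10 110 14.5
```

```text
clock: 14.33
position: [0.3828, -0.287, 0.0429]
ee_rot: [-3.134, -0.117, -0.073]
force: [-6.5, 0.8, -0.9]
width: 0.609
clock: 14.42
position: [0.3828, -0.2871, 0.0426]
ee_rot: [-3.132, -0.117, -0.07]
force: [-5.9, 2.6, -0.0]
width: 0.61
clock: 15.17
position: [0.38, -0.2237, 0.1319]
ee_rot: [-3.138, 0.069, -0.084]
force: [1.3, 1.1, -0.5]
width: 0.991
t 15.17 pos [ 380.  -223.7  131.9] psi -2.5 F [ 1.3  1.1 -0.5] w 90.9 q7 -1.11
turn units -2.84 then xyz units [ 1.233 -5.19   0.626] | xyz before turn [-0.341 -5.332  0.543]
```

```bash
python3 -m jog '[91,0.05,-0.8,0,-0.6,91,0.15,-0.9,0,-0.6,91,0.2,-0.9,0,-0.6,91,0.3,-0.9,0,-0.6,91,0.3,-0.8,0.1,-0.4,91,0.2,-0.5,0.2,0,91,0,-0.2,0.2,0]'; python3 go.py 388.6 -7.5 60 14.5; python3 m.py | grep "top.* c "
python3 - <<'E'
from go import *
s,M,p=pose();print(M[:,2].round(3),s["joints"].round(3))
E
```

```text
clock: 15.75
position: [0.4144, -0.0074, 0.1239]
ee_rot: [3.101, 0.406, 0.119]
force: [0.3, -1.7, -0.4]
width: 0.992
t 15.75 pos [414.4  -7.4 123.9] psi 15.0 F [ 0.3 -1.7 -0.4] w 91.0 q7 -1.48
turn units 0.08 then xyz units [-0.742 -0.192  1.544] | xyz before turn [-0.74  -0.197  1.544]
top [385.9 373.7] c -302.6 -602.6 size 30.3 77.8 ang 46.3
top [250.3 360.1] c -248.5 -64.3 size 61.3 85.1 ang 69.0
top [352.1 299.2] c -10.6 -470.6 size 34.9 95.7 ang 2.7
top [357.4 241.1] c 223.0 -508.4 size 137.7 184.4 ang 2.6
top [304.9 196.7] c 398.9 -286.0 size 126.4 63.6 ang 3.4
top [204.  171.9] c 499.2 116.5 size 82.1 123.3 ang 16.1
[ 0.073 -0.002 -0.997] [-0.065  0.243 -0.061  2.27   0.05   0.557 -1.476]
```

```bash
python3 -m jog '[91,-0.3,-0.1,0.4,0.08, 91,-0.3,-0.1,0.5,0, 91,-0.15,0,0.5,0, 91,-0.05,0,0.4,0, 91,-0.03,0,0.3,0]'; python3 go.py 388.6 -7.5 29.5 14.5
```

```text
clock: 16.27
position: [0.389, -0.0133, 0.0396]
ee_rot: [3.101, 0.385, 0.133]
force: [0.1, 0.2, -0.2]
width: 0.991
t 16.27 pos [389.  -13.3  39.6] psi 14.2 F [ 0.1  0.2 -0.2] w 91.0 q7 -1.54
turn units -0.05 then xyz units [ 0.005 -0.148  0.251] | xyz before turn [ 0.005 -0.148  0.251]
```

```bash
python3 -m jog '[91,-0.03,-0.15,0.2,0, 45,-0.02,-0.04,0.1,0, 45,0,0,0,0, 45,0,0,0,0, 45,0,0,0,0,45,0,0,0,0,45,0,0,0,0]' 35; python3 go.py 388.6 -7.5 29.5 14.5
```

```text
clock: 16.85
position: [0.3883, -0.011, 0.0284]
ee_rot: [3.099, 0.374, 0.136]
force: [-0.3, 0.4, -0.1]
width: 0.606
t 16.85 pos [388.3 -11.   28.4] psi 13.8 F [-0.3  0.4 -0.1] w 55.7 q7 -1.56
turn units -0.11 then xyz units [ 0.031 -0.083 -0.026] | xyz before turn [ 0.03  -0.083 -0.027]
```

```bash
python3 -m jog '[45,0,0,0,0,45,0,0,0,0]'; python3 -m jog '[45,0,0,0,0,45,0,0,0,0]'
python3 - <<'E'
from go import *
s,M,p=pose();print(M[:,2].round(3),s["joints"].round(3),p)
print(sqw(-84,37,c=np.array([462.6,-311.])))
E
```

```text
clock: 17.02
position: [0.3886, -0.0117, 0.0289]
ee_rot: [3.099, 0.372, 0.137]
force: [-0.7, 0.7, -1.5]
width: 0.541
clock: 17.18
position: [0.3885, -0.012, 0.029]
ee_rot: [3.099, 0.371, 0.137]
force: [-0.6, 0.0, -2.3]
width: 0.542
[ 0.089 -0.007 -0.996] [-0.115  0.419 -0.01   2.421  0.104  0.215 -1.557] 13.725526956007679
[ 376.22363025 -279.94967393]
```

```bash
python3 -m jog '[45,0,0,-0.5,0, 45,0,0,-0.8,0, 45,0,0.2,-0.8,0.3, 45,0,0.7,-0.4,0.4, 45,-0.05,0.9,0,0.4, 45,0,0.9,0,0.4, 45,0,0.9,0,0.1,45,0,0.9,0,0,45,0,0.8,0,0,45,0,0.6,0,0,45,0,0.3,0,0]'; python3 go.py 376.2 -278 65 4
```

```text
clock: 18.1
position: [0.4055, -0.266, 0.1384]
ee_rot: [3.124, 0.117, 0.14]
force: [-0.0, -0.0, -0.9]
width: 0.543
t 18.1 pos [ 405.5 -266.   138.4] psi 4.3 F [-0.  -0.  -0.9] w 49.8 q7 -0.92
turn units 0.05 then xyz units [-0.913  0.221  1.764] | xyz before turn [-0.914  0.217  1.764]
```

```bash
python3 -m jog '[45,-0.4,0.1,0.1,0.05, 45,-0.4,0.05,0.4,0, 45,-0.1,0,0.5,0, 45,-0.02,0,0.4,0, 45,-0.02,0,0.2,0,45,-0.02,0,0.05,0]'; python3 go.py 376.2 -278 56 4
```

```text
clock: 18.6
position: [0.3718, -0.2823, 0.0674]
ee_rot: [3.121, 0.095, 0.142]
force: [0.0, 0.8, -1.1]
width: 0.538
t 18.6 pos [ 371.8 -282.3   67.4] psi 3.5 F [ 0.   0.8 -1.1] w 49.4 q7 -0.82
turn units -0.08 then xyz units [ 0.092 -0.106  0.292] | xyz before turn [ 0.091 -0.107  0.292]
```

```bash
python3 -m jog '[45,-0.01,0,0.2,-0.08,45,-0.01,0,0.08,0]'; python3 -m jog '[45,0,0,0.05,0]'; python3 -m jog '[45,0,0,0.05,0]'; python3 go.py 376.2 -278 56 4
```

```text
clock: 18.77
position: [0.3722, -0.2824, 0.0558]
ee_rot: [3.121, 0.11, 0.142]
force: [0.6, 0.2, -0.6]
width: 0.542
clock: 18.85
position: [0.3726, -0.2823, 0.0536]
ee_rot: [3.121, 0.111, 0.142]
force: [0.1, -0.2, -0.8]
width: 0.539
clock: 18.93
position: [0.3732, -0.2823, 0.0521]
ee_rot: [3.12, 0.111, 0.143]
force: [-10.9, 6.0, 39.6]
width: 0.535
t 18.93 pos [ 373.2 -282.3   52.1] psi 4.1 F [-10.9   6.   39.6] w 49.1 q7 -0.81
turn units 0.02 then xyz units [ 0.091 -0.1   -0.091] | xyz before turn [ 0.091 -0.1   -0.091]
```

```bash
python3 -m jog '[45,0,0,-0.05,0]';python3 -m jog '[45,0.08,0,0.01,0, 45,0.07,0,0.01,0]' ;python3 -m jog '[45,0.05,0,0.02,0]' 8;python3 -m jog '[45,0.05,0,0.01,0]'; python3 -m jog '[45,0.05,0,0.01,0]';python3 -m jog '[45,0.05,0,0.01,0]'; python3 go.py 373.2 -279.2 45 4
```

```text
clock: 19.02
position: [0.3734, -0.2822, 0.0543]
ee_rot: [3.12, 0.112, 0.144]
force: [-0.1, 0.1, -1.4]
width: 0.541
clock: 19.18
position: [0.3802, -0.282, 0.055]
ee_rot: [3.119, 0.112, 0.146]
force: [-0.1, 0.1, -1.7]
width: 0.538
clock: 19.27
position: [0.3827, -0.2818, 0.0546]
ee_rot: [3.119, 0.113, 0.147]
force: [-7.1, 1.0, -1.7]
width: 0.546
clock: 19.35
position: [0.3833, -0.2808, 0.0539]
ee_rot: [3.121, 0.113, 0.142]
force: [-8.6, 1.6, -0.4]
width: 0.547
clock: 19.43
position: [0.3837, -0.28, 0.0531]
ee_rot: [3.123, 0.112, 0.137]
force: [-6.3, -0.5, 0.2]
width: 0.544
clock: 19.52
position: [0.3841, -0.2796, 0.0523]
ee_rot: [3.125, 0.11, 0.132]
force: [-6.7, -2.0, 3.6]
width: 0.541
t 19.52 pos [ 384.1 -279.6   52.3] psi 4.1 F [-6.7 -2.   3.6] w 49.7 q7 -0.83
turn units 0.01 then xyz units [-0.286 -0.031  0.159] | xyz before turn [-0.286 -0.031  0.159]
```

```bash
python3 -m jog '[45,0,0.05,-0.03,0, 45,0,0.06,0,0]';python3 -m jog '[45,0.01,0.05,0,0,45,0.01,0.05,0,0]' ;python3 -m jog '[45,0.01,0.03,0.01,0]';python3 -m jog '[45,0.01,0.03,0,0]'; python3 -m jog '[45,0.01,0.03,0,0]';python3 -m jog '[45,0.01,0.03,0,0]'; python3 go.py 373.2 -279.2 45 4
```

```text
clock: 19.68
position: [0.3843, -0.2834, 0.0532]
ee_rot: [3.125, 0.112, 0.13]
force: [-1.2, 0.4, -1.1]
width: 0.545
clock: 19.85
position: [0.3845, -0.287, 0.0529]
ee_rot: [3.127, 0.113, 0.127]
force: [-2.8, 1.7, -2.1]
width: 0.541
clock: 19.93
position: [0.3846, -0.2881, 0.0524]
ee_rot: [3.128, 0.113, 0.126]
force: [-4.0, 1.3, -0.6]
width: 0.547
clock: 20.02
position: [0.3845, -0.2886, 0.0522]
ee_rot: [3.129, 0.113, 0.124]
force: [-4.7, 5.2, 3.4]
width: 0.541
clock: 20.1
position: [0.3845, -0.289, 0.0521]
ee_rot: [3.131, 0.114, 0.122]
force: [-3.9, 4.8, 3.0]
width: 0.545
clock: 20.18
position: [0.3844, -0.2892, 0.052]
ee_rot: [3.133, 0.115, 0.12]
force: [-3.8, 6.0, 5.5]
width: 0.544
t 20.18 pos [ 384.4 -289.2   52. ] psi 4.2 F [-3.8  6.   5.5] w 50.0 q7 -0.81
turn units 0.04 then xyz units [-0.276 -0.271  0.152] | xyz before turn [-0.275 -0.272  0.152]
```

```bash
python3 -m jog '[45,0,0.02,-0.03,0]';python3 -m jog '[45,0,0.03,0,0]' ;python3 -m jog '[45,0,0.03,0,0]';python3 -m jog '[45,0,0.03,0,0]'; python3 -m jog '[45,0.03,0.01,0,0]';python3 -m jog '[45,0.03,0.02,0,0]'; python3 go.py 373.2 -279.2 45 4
```

```text
clock: 20.27
position: [0.3843, -0.2894, 0.053]
ee_rot: [3.134, 0.116, 0.12]
force: [-0.2, 2.4, -3.8]
width: 0.544
clock: 20.35
position: [0.3843, -0.2896, 0.0529]
ee_rot: [3.135, 0.118, 0.119]
force: [-2.9, 7.1, 0.9]
width: 0.542
clock: 20.43
position: [0.3843, -0.2897, 0.0528]
ee_rot: [3.137, 0.12, 0.117]
force: [-2.8, 7.2, 1.5]
width: 0.543
clock: 20.52
position: [0.3842, -0.2897, 0.0527]
ee_rot: [-3.136, -0.121, -0.116]
force: [-1.7, 6.3, 1.8]
width: 0.542
clock: 20.6
position: [0.3846, -0.2895, 0.0525]
ee_rot: [-3.135, -0.121, -0.114]
force: [-7.6, -0.2, 0.5]
width: 0.544
clock: 20.68
position: [0.3846, -0.2897, 0.0523]
ee_rot: [-3.133, -0.121, -0.111]
force: [-6.3, 3.1, 1.2]
width: 0.545
t 20.68 pos [ 384.6 -289.7   52.3] psi 4.4 F [-6.3  3.1  1.2] w 50.1 q7 -0.81
turn units 0.07 then xyz units [-0.278 -0.281  0.163] | xyz before turn [-0.275 -0.283  0.164]
```

Contact on both walls. Release, back off and check.

```bash
python3 -m jog '[75,0,0,0,0,75,-0.01,0,0,0,80,-0.01,0,0,0,91,0,0,0,0,91,0,0,-0.2,0,91,0,0,-0.5,0,91,0,-0.3,-0.8,0,91,0,-0.6,-0.8,0,91,0,-0.9,-0.2,0,91,0,-0.9,0,0,91,0,-0.9,0,0,91,0,-0.5,0,0]' 30
python3 - <<'E'
from h import *
import sq2
ims=[]
for n,b in(("top",(285,335,160,230)),("scene",(240,305,165,220))):
    g=get_image(n)[b[2]:b[3],b[0]:b[1]]
    h=560;ims.append(cv2.resize(g,(int(g.shape[1]*h/g.shape[0]),h),interpolation=cv2.INTER_CUBIC))
a=np.hstack(ims);a=cv2.resize(a,None,fx=min(1,800/a.shape[1]),fy=min(1,800/a.shape[1]),interpolation=cv2.INTER_AREA);cv2.imwrite("pics/e.png",cv2.cvtColor(a,cv2.COLOR_RGB2BGR))
E
python3 m.py | grep "top.* c "
```

```text
clock: 21.68
position: [0.3703, -0.1313, 0.1622]
ee_rot: [3.129, 0.101, 0.139]
force: [0.7, 0.5, -0.2]
width: 0.989
top [249.9 360. ] c -248.2 -64.6 size 62.1 83.7 ang 68.6
top [352.2 299.2] c -10.7 -470.8 size 35.1 96.9 ang 3.1
top [357.6 241. ] c 222.7 -508.1 size 136.5 183.2 ang 2.9
top [305.1 196.5] c 400.4 -286.8 size 128.5 65.5 ang 3.7
top [206.9 172.4] c 499.1 116.5 size 83.0 122.0 ang 15.1
```

View pics/e.png

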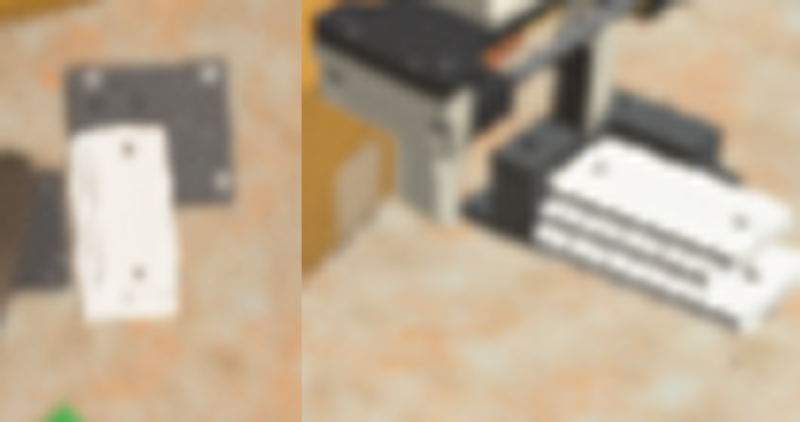

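Seen from the side, the three blanks lie flat and stacked, with their far ends against the far wall (right pane ~(545,190)) and no visible gap in the top pane. I'll check B's centre from its two holes (top full pixels ~(300.5,178.1) and (301.9,193.6)) and whether the block has moved.

Run:
```python
from h import *
from go import sqw
g=cv2.cvtColor(get_image("top"),cv2.COLOR_RGB2GRAY).astype(float)
H=[]
for u,v in((300.5,178.1),(301.9,193.6)):
    u,v=int(round(u)),int(round(v)); w=g[v-3:v+4,u-2:u+3]; d=np.clip(np.median(w)-w-8,0,None)
    yy,xx=np.mgrid[v-3:v+4,u-2:u+3]; H.append([(d*xx).sum()/d.sum(),(d*yy).sum()/d.sum()])
P=onplane("top",H,.036)*1e3; print(np.round(H,2),P.round(1)); D=P[0]-P[1]
c=P.mean(0)[:2]; a=np.radians(4); r=c-[462.5,-311.9]
print("sep",np.linalg.norm(D).round(1),"yaw",np.degrees(np.arctan2(D[1],D[0])).round(1),"B centre in sq",(r@[np.cos(a),np.sin(a)]).round(1),(r@[-np.sin(a),np.cos(a)]).round(1))
# block displacement: compare dark-block patch (outer part) with first picture
g0=cv2.cvtColor(cv2.imread("pics/top0.png"),cv2.COLOR_BGR2GRAY).astype(np.float32)
for nm,(x0,x1,y0,y1) in dict(topright=(312,328,164,192),far=(298,328,165,174)).items():
    p,q=g0[y0:y1,x0:x1],g[y0:y1,x0:x1].astype(np.float32)
    print(nm,"shift px",np.round(cv2.phaseCorrelate(p.copy(),q.copy(),cv2.createHanningWindow((x1-x0,y1-y0),cv2.CV_32F))[0],2))
```

```text
[[300.4  177.  ]
 [300.08 192.45]] [[ 476.3 -266.    36. ]
 [ 413.1 -264.3   36. ]]
sep 63.2 yaw -1.5 B centre in sq -14.5 47.9
topright shift px [-0.31 -0.03]
far shift px [0.08 0.35]
```

The crop had been rescaled (factor 6.03, not 8), so that hole figure is invalid. The block shift is at most 0.35 px, about 1.4 mm. Redoing the holes.

Run:
```python
from h import *
g=cv2.cvtColor(get_image("top"),cv2.COLOR_RGB2GRAY).astype(float)
H=[]
for u,v in((305.7,184.2),(307.6,204.8)):
    u,v=int(round(u)),int(round(v)); w=g[v-2:v+3,u-2:u+3]; d=np.clip(np.median(w)-w-8,0,None)
    yy,xx=np.mgrid[v-2:v+3,u-2:u+3]; H.append([(d*xx).sum()/d.sum(),(d*yy).sum()/d.sum()])
P=onplane("top",H,.036)*1e3; print(np.round(H,2),P.round(1)); D=P[0]-P[1]
c=P.mean(0)[:2]; a=np.radians(4); r=c-[462.5,-311.9]
print("sep",np.linalg.norm(D).round(1),"yaw",np.degrees(np.arctan2(D[1],D[0])).round(1),"B centre in sq",(r@[np.cos(a),np.sin(a)]).round(1),(r@[-np.sin(a),np.cos(a)]).round(1))
S=8
im=get_image("top")[172:222,292:318];b=cv2.cvtColor(cv2.resize(im,None,fx=S,fy=S,interpolation=cv2.INTER_CUBIC),cv2.COLOR_RGB2GRAY)
# far edge (white->dark going up) per column and right edge per row, white top plate z=.036
f=[];
for col in range(int((301.5-292)*S),int((310-292)*S),4):
    gr=np.gradient(cv2.GaussianBlur(b,(5,5),0)[:int(12*S),col].astype(float));i=gr.argmax();f.append([col/S+292-.5,i/S+172-.5])
w=onplane("top",f,.036)*1e3;p=np.polyfit(w[:,1],w[:,0],1);print("B far edge: angle",-np.degrees(p[0]).round(1),"x at y=-285",np.polyval(p,-285).round(1),"wall there",(462.5-26.9*np.tan(a)).round(1))
f=[];
for row in range(int((184-172)*S),int((192-172)*S),4):
    gr=np.gradient(cv2.GaussianBlur(b,(5,5),0)[row,int(12*S):].astype(float));i=gr.argmin()+12*S;f.append([i/S+292-.5,row/S+172-.5])
w=onplane("top",f,.036)*1e3;p=np.polyfit(w[:,0],w[:,1],1);print("B right edge: angle",np.degrees(p[0]).round(1),"y at x=440",np.polyval(p,440).round(1),"wall there",(-311.9-22.5*np.tan(a)).round(1))
```

```text
[[305.7  184.3 ]
 [307.55 204.81]] [[ 446.5 -287.3   36. ]
 [ 363.  -294.1   36. ]]
sep 83.7 yaw 4.7 B centre in sq -56.2 25.2
B far edge: angle 5.8 x at y=-285 463.3 wall there 460.6
B right edge: angle 9.7 y at x=440 -313.3 wall there -313.5
```

B's centre comes out at (-56.2, 25.2) mm against the nominal (-56, 25), with yaw within 1°. Handing in.

```bash
python3 -c "
from cell import *
s=observe();print(s['clock'],s['force'].round(1));print(sign_off())"
```

```text
22.0333 [ 0.3 -0.4 -0.2]
the job is handed in; nothing more can be done
None
```

I piled the three blanks in the block's inner corner, C at the bottom, then A, then B, and handed the job in at 22.0 s. No verdict was reported. Each blank was slid to the far wall under a light grip, then to the right wall in sub-millimetre to 1.5 mm steps. I released each one only after feeling 4–8 N at both walls.

**Passed**
- **B (top):** its two holes put its centre at (-56.2, 25.2) mm in the block's frame, against the nominal (-56, 25). Its yaw was 4.7°, with the block at about 4°.
- **C (bottom):** measured after release, before the others went on, its centre and yaw agree with the corner fitted from the pictures to within about 1 mm.
- **A (middle):** it could only be checked by touch. Its right edge lined up with C's to within about 0.2 mm when it touched the wall.
- **Block and pile:** the block shifted at most 0.35 pixel, about 1.4 mm. In the last picture the pile looks flat with no visible gaps, and the gripper stood clear of it.

**Failed or disagreed**
- **Edge fits on B:** the top-view fits gave 5.8° and 9.7°, and put the far edge 2.7 mm past the wall. I gave them little weight because the pictures are so coarse (4 mm per pixel).
- **First hole check on B:** it used a wrong scale, so I redid it.
- **B at the far wall:** it touched about 4 mm earlier than I predicted, probably because it moved a little as the jaws closed.
- **Tool and lowering:** the tool drifted to about 5° of tilt, which the moves could not correct. Lowering onto the bench and pile briefly pressed 40–46 N through the blanks.
- **Not checked:** the bottle and tape measure were not re-measured at the end, but the arm never worked close to them.

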